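# Post the finished job's tally into the done box

## Task

The job with the red tally is finished: take the red tally out of the rack and push it down, tab upwards, through the slot on top of the blue done box, past the sprung catches in the slot, so that it drops wholly inside and is let go. Be gentle: the slotted plate is clamped slightly elsewhere every day, so feel for the slot instead of forcing the tally against the box. Leave the other two tallies in the rack and everything else on the bench where it is.

Things in the scene. Friction and masses are not known exactly. Their poses are not given: they have to be found in the camera images.
- tally_red: Red flat plastic tally, about 45 g, upright in the rack, 107 mm tall, 6 mm thick (its x). Origin: centre of its bottom edge; z up, y along its width. Body 55 mm tall, 80 mm wide, lower corners cut off (62 mm wide at the bottom, full width from 20 mm up), side edges rounded, bottom edge square. Front and back alike.
- tally_red_top (a point): Middle of the top edge of the red tally's tab, 107 mm above its bottom. The tab, 28 mm wide and 52 mm tall, stands centred on the body's square shoulders (z = 55 to 107 mm); it is the part to grasp, across the 6 mm thickness.
- tally_blue: Blue tally of the same shape and frame, in the same rack; not to be disturbed.
- tally_green: Green tally of the same shape and frame, in the same rack; not to be disturbed.
- rack: Fixed wooden rack 310 mm long (y), 70 mm wide, 32 mm high; origin under its centre. Three pockets 8.5 mm wide (x), about 86 mm long, in a row along y, 100 mm apart, floor 6 mm above the bench; the tallies stand in them in any order, 26 mm deep, thickness along the rack's x. On either side of the bench, turned up to 0.3 rad.
- box: Done box, fixed: blue case 150 mm (x) by 140 mm (y) by 134 mm high, walls 4 mm, clear front (-x); origin under its centre, z up, turned up to 0.3 rad. On it lies a dark steel slotted plate 90 (x) by 120 (y) by 16 mm, top at z = 150 mm, clamped anywhere from 14 mm towards -x to 14 mm towards +x of its middle position: where is NOT reported. It does not shift under moderate pushes.
- slot (a point): Middle of the slot at the plate's top face (z = 150 mm) IF the plate were in its middle position; fixed to the box, axes as the box's. The true slot lies up to 14 mm from here along the box's x: feel or look for it. The slot goes straight down through the plate, 84 mm long along the box's y, 8.5 mm wide along x.
- guides (a point): Middle between two yellow guide blocks, at their top, in the plate's middle position (they shift with the plate). Each is 20 mm high on the plate, 6 mm thick (x), from 24 to 44 mm either side of the slot's middle along y, so a finger fits between. Their -x faces are flush with the slot's +x wall: a tally slid towards +x until it touches them is 1.25 mm past the slot's centre line.
- catches (a point): 7 mm under the plate's top, mid-slot (middle position). There two sprung brass ball catches poke 5.5 mm in from the slot's ends and press on the tally's side edges: pushing past takes about 2 to 10 N, and they hold a tally that is only partly in. They let go once the body's shoulders are about 12 mm below the plate's top; the tally, if released, then drops to the box floor (z = 4 mm), wholly inside.
- oil: Small oil bottle, 40 mm across, 85 mm tall; bystander.
- pads: Amber jar with a brass lid, 60 mm across, 70 mm tall; bystander.
- driver: Screwdriver lying on the bench; bystander.
- ferrule: Brass ring 36 mm across, 22 mm tall; bystander.
- cork: Cork block 60 x 45 x 30 mm; bystander.
Not all that is in view belongs to the job. There is more than one size of the box; the job needs the smallest.

How it is judged:
On the way, in this order (a step that is already met when the one before it is completed fails the run):
1. the red tally is lifted clear of the rack (z of tally_red in the frame of rack above 0.045 m and contact force between tally_red and rack below 0.01 N), for 0.1 s.
2. the red tally stands upright in the slot, tab up, its lower edge at least 20 mm below the plate's top and its tab still above it (z of tally_red in the frame of box below 0.13 m and z of tally_red_top in the frame of box above 0.155 m and angle between tally_red's own z axis and vertical below 0.2 rad and angle between the y axis of tally_red and the y axis of box, either way round below 0.15 rad and x of tally_red in the frame of box between -0.018 and 0.018 m and y of tally_red in the frame of box between -0.008 and 0.008 m), for 0.05 s.
At the end, for the whole second after the job is handed in: The red tally lies or stands at rest wholly inside the box's case, every part below the slotted plate; the blue and green tallies are within 15 mm, the other loose things within 30 mm, of where they began (z of tally_red in the frame of box below 0.13 m and z of tally_red_top in the frame of box below 0.132 m and x of tally_red in the frame of box between -0.075 and 0.075 m and y of tally_red in the frame of box between -0.07 and 0.07 m and linear speed of tally_red below 0.02 m/s and distance of each of tally_blue, tally_green from where it was at the start of the episode below 0.015 m and distance of each of oil, pads, driver, ferrule, cork from where it was at the start of the episode below 0.03 m); the robot touches nothing.
It fails at once if the red tally is forced against the box with more than 25 N (contact force between tally_red and box above 25 N).
It fails at once if the gripper or arm is pressed against the box with more than 25 N (contact force between any of the fingers, the arm and box above 25 N).
It fails at once if the blue or green tally is moved more than 15 mm (distance of any of tally_blue, tally_green from where it was at the start of the episode above 0.015 m).
It fails at once if another loose thing on the bench is moved more than 30 mm (distance of any of oil, pads, driver, ferrule, cork from where it was at the start of the episode above 0.03 m).
It also fails if it takes over 51 s, if anything falls off the work surface, if the arm or the gripper's body presses on something with over 40 N, if the wrist force passes 120 N, or if a joint passes its speed limit or range.

## Robot

A 6-joint arm with a two-finger parallel gripper is mounted at the origin on the work surface. World frame = base frame: x ahead of the robot, y to its left, z up, the work surface at z = 0. Lengths are in m, angles in rad, forces in N, time in s.
With the tool pointing down it reaches from about 0.325 to 0.9 m from the base axis. Payload 6.1 kg.
Tool frame: the origin (TCP) lies midway between the tips of the shut fingers; the grasp point (between the pads) lies 19 mm behind it; x points along the fingers, y is the direction in which the jaws open and shut, and the axes are right-handed (so a half turn about x gives the same grasp; the last joint's range is limited). The gripper opens to 85 mm and grips with 20 to 120 N. Pads are 22 mm wide; open, the fingers measure 114 mm over their backs; the gripper's body (76 mm by 85 mm) begins 54 mm behind the grasp point. The pads swing forward as they close: fully open they stand 13 mm farther back than shut.
Start: joints at [1.182, 0.22, 1.526, -0, 1.395, -0.126], TCP at [0.162, 0.604, 0.205] pointing down, gripper open.
Joint ranges: [-2.98, 2.98], [-0.91, 2.08], [0.09, 2.57], [-1.24, 4.39], [0.2, 2.65], [-2.68, 2.68]. Speed limits (rad/s): [2.57, 2.57, 3.01, 3.14, 3.14, 3.14].

## Interface

Orientations are given as [roll, pitch, yaw] about the fixed x, y, z axes, in that order (R = Rz(yaw) Ry(pitch) Rx(roll)).
In Python, from plant import movep, move_l, set_joints, gripper_to, hold, inverse_kinematics, observe, get_image, get_calibration, Unreachable, job_done gives the robot as it stands. Calls block until the motion is done:
- movep(position, orientation): joint-space move of the TCP to a pose.
- move_l(position, feed=0.15, rotation=None, max_force=None): straight line of the TCP; rotation=None keeps the orientation; feed is the mean speed in m/s. With max_force (N) it stops when the force on the tool has changed by that much, and returns True; else False.
- set_joints(angles): joint-space move.
- gripper_to(opening, f_grip=None): finger opening in m; f_grip is the grip in N (None keeps the last); returns when the fingers have stopped.
- hold(seconds).
- inverse_kinematics(position, orientation): joint angles nearest the present ones, or None.
- observe(): the state.
- get_image(name): name is "side" or "top" or "wrist"; returns (picture, depth): 420x560x3 uint8, red, green, blue; 420x560 float32, m along the optical axis (not along the pixel's ray), 0 where there is no reading.
- get_calibration(name): a dict with "intrinsics" (3x3 intrinsics, pixels), "dist_coeffs" ([k1, k2, p1, p2, k3] as OpenCV has them; the pictures are not rectified), "world_from_camera" (4x4, takes a point from camera to world coordinates). Camera axes: x right, y down, z forward; pixel columns grow to the right and rows downward; lengths in m; the calibration is good to about 2 mm. A picture is of the moment at which its call begins: read the wrist's pose just before it. get_calibration takes no time and is no camera call; for the wrist camera it gives the pose at the moment of the call.
A pose or a line that the arm cannot do raises Unreachable and nothing moves.
- job_done(): hands the job in, once; it reports no verdict.
The state is a dict: "time_s": time; "q": joint angles; "joint_velocities": joint speeds; "joint_torque": joint torques, N m; "eef_pos": TCP position; "tcp_rot": TCP orientation; "ft_force": force on the tool from outside, world axes, zero at the start; "torque": the same for the moment, N m; "opening": finger opening in m.
Only numpy, scipy, OpenCV 4.12 (cv2) and the standard library are available. Lean on these libraries where they do the work, as an engineer would, in place of code of your own. Each camera call takes 0.05 s, during which the arm holds its last target. There are 200 camera calls.

## Working session

There is one attempt and no reset: what is moved stays moved. The work goes in short steps, each a Python script; the robot and the scene stay as the last script left them, time stands still between calls to the robot, and variables do not carry over. Pictures are saved under pics/ and viewed, about 8 in all and at most 12, crops included, and the job is handed in when it is done.

```bash
ls; mkdir -p pics
cat > h.py <<'E'
import numpy as np, cv2
from plant import *
def save(n,im): cv2.imwrite('pics/'+n+'.png',im[:,:,::-1])
def cloud(cal,depth):
    h,w=depth.shape; u,v=np.meshgrid(np.arange(w),np.arange(h))
    p=cv2.undistortPoints(np.stack([u,v],-1).reshape(-1,1,2).astype(np.float64),cal['intrinsics'],np.array(cal['dist_coeffs'])).reshape(h,w,2)
    P=np.dstack([p*depth[...,None],depth]); T=np.array(cal['world_from_camera'])
    P=P@T[:3,:3].T+T[:3,3]; P[depth<=0]=np.nan
    return P
E
python3 - <<'E'
from h import *
for n in ['top','side']:
    c=get_calibration(n); c={k:np.array(v) for k,v in c.items()}
    im,d=get_image(n); save(n,im); np.savez('pics/%s.npz'%n,im=im,d=d,**c); print(n,c)
s=observe();print(s['time_s'],s['eef_pos'],s['tcp_rot'],s['ft_force'])
E
```

```text
pics
top {'intrinsics': array([[502.11204779,   0.        , 288.32591671],
       [  0.        , 502.11204779, 218.89479457],
       [  0.        ,   0.        ,   1.        ]]), 'dist_coeffs': array([-0.13683547,  0.        ,  0.        ,  0.        ,  0.        ]), 'world_from_camera': array([[ 1.60654262e-03, -9.80344624e-01,  1.97286182e-01,
         2.25418314e-01],
       [-9.99992918e-01, -9.03545831e-04,  3.65329661e-03,
         6.26984062e-02],
       [-3.40323258e-03, -1.97290654e-01, -9.80339133e-01,
         1.56476885e+00],
       [ 0.00000000e+00,  0.00000000e+00,  0.00000000e+00,
         1.00000000e+00]])}
side {'intrinsics': array([[401.27151316,   0.        , 286.25695683],
       [  0.        , 401.27151316, 206.56983866],
       [  0.        ,   0.        ,   1.        ]]), 'dist_coeffs': array([-0.02003701,  0.        ,  0.        ,  0.        ,  0.        ]), 'world_from_camera': array([[ 0.49756482,  0.78587149, -0.36719919,  0.91163744],
       [ 0.86741308, -0.44839598,  0.2157211 , -0.16137538],
       [ 0.00487842, -0.42584861, -0.90478128,  1.0867221 ],
       [ 0.        ,  0.        ,  0.        ,  1.        ]])}
0.1 [0.16213811 0.60298916 0.20408911] [-1.6887632  1.5690057 -1.9515733] [ 0.00676836  0.24944194 -0.28231579]
```

View pics/top.png

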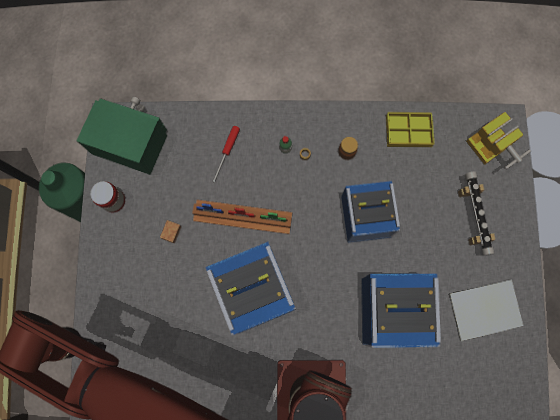

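View pics/side.png

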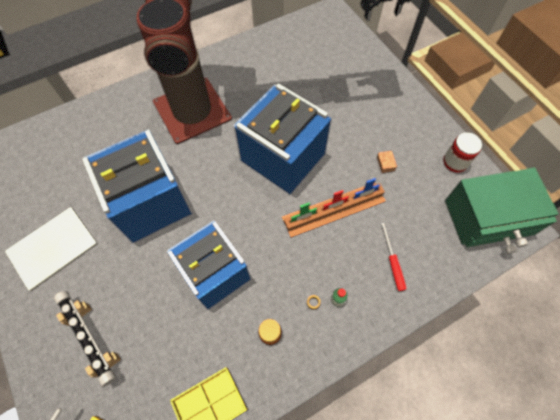

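Three boxes in the top view: (250,288) and (404,310) are large, (372,210) is the smallest, so it fits the job. I'll confirm this with the cloud and one enlarged crop.

Run:
```python
from h import *
out=[]
Z=np.load('pics/top.npz'); im=Z['im']; P=cloud(Z,Z['d']); 
a=cv2.resize(im[175:245,335:410],None,fx=5,fy=5,interpolation=cv2.INTER_CUBIC)
b=cv2.resize(im[195:240,185:300],None,fx=5,fy=5,interpolation=cv2.INTER_CUBIC)
c=np.zeros((600,600,3),np.uint8);c[:a.shape[0],:a.shape[1]]=a;c[360:585,:575]=b
save('crop',c)
def rep(n,P,m):
    p=P[m]; p=p[~np.isnan(p[:,0])]
    if len(p)<3: return print(n,len(p))
    r=cv2.minAreaRect((p[:,:2]*1000).astype(np.float32)); print(n,len(p),'mean',p.mean(0).round(4),'zmax',p[:,2].max().round(3),'rect mm',np.round(r[0],1),np.round(r[1],1),round(r[2],1))
for name in ['top','side']:
    Z=np.load(f'pics/{name}.npz'); im=Z['im']; P=cloud(Z,Z['d']); H=cv2.cvtColor(im,cv2.COLOR_RGB2HSV); h,s,v=[H[...,i].astype(int) for i in range(3)]
    X,Y,z=P[...,0],P[...,1],P[...,2]
    if name=='top':
        for nm,(u,vv) in dict(small=(372,195),A=(250,270),B=(404,290),red=(238,211)).items(): print(nm,P[vv,u].round(3))
        box0=P[195,372][:2]
    rk=lambda l,hh:(h>=l)&(h<=hh)&(s>120)
    near=(abs(X-P[211,238][0])<.12)&(abs(Y-P[211,238][1])<.25) if name=='top' else near_w(X,Y)
    if name=='top':
        c0=P[211,238].copy(); near_w=lambda X,Y:(abs(X-c0[0])<.12)&(abs(Y-c0[1])<.2)
    rep('rack',P,near&rk(6,20)&(z<.045)&(z>.02))
    for nm,l,hh in [('red',0,4),('blue',105,125),('green',55,85)]: rep(nm,P,near&rk(l,hh)&(z>.065)&(z<.13))
    bx=(abs(X-box0[0]+.02)<.13)&(abs(Y-box0[1])<.13)
    rep('boxall>.1',P,bx&(z>.115)&(z<.2))
    rep('plate',P,bx&(z>.143)&(z<.16)&(s<80))
    rep('guides',P,bx&rk(22,34)&(z>.155))
```

```text
small [ 0.582 -0.176  0.147]
A [0.358 0.172 0.201]
B [ 0.303 -0.246  0.203]
red [0.547 0.22  0.089]
rack 859 mean [0.5323 0.2679 0.0312] zmax 0.043 rect mm [540.8 269.3] [112.1 408.6] 8.0
red 42 mean [0.5468 0.2145 0.0956] zmax 0.117 rect mm [547.7 219.2] [37.4  4.4] 80.3
blue 31 mean [0.5599 0.3133 0.0971] zmax 0.117 rect mm [561.4 318.5] [35.9  3.9] 80.5
green 13 mean [0.5331 0.1157 0.1069] zmax 0.12 rect mm [533.7 119. ] [29.1  2.2] 80.1
boxall>.1 2381 mean [ 0.5425 -0.1754  0.1437] zmax 0.177 rect mm [ 548.1 -178.2] [152.3 141. ] 6.8
plate 1222 mean [ 0.5464 -0.1764  0.1499] zmax 0.159 rect mm [ 546.9 -177.6] [128.8 137.1] 6.9
guides 38 mean [ 0.5547 -0.1742  0.1667] zmax 0.177 rect mm [ 555.5 -176.7] [ 4.5 88.1] 7.1
rack 716 mean [0.5529 0.2087 0.0305] zmax 0.045 rect mm [547.4 241.5] [ 84.9 359.9] 2.4
red 74 mean [0.5501 0.215  0.0946] zmax 0.116 rect mm [548.3 211.4] [37.4  7.3] 84.4
blue 166 mean [0.4785 0.198  0.0969] zmax 0.13 rect mm [491.6 227.7] [248.7  33.6] 55.4
green 58 mean [0.5372 0.1156 0.092 ] zmax 0.115 rect mm [536.8 116.6] [22.2  4.9] 76.7
boxall>.1 3403 mean [ 0.5562 -0.1768  0.1431] zmax 0.174 rect mm [ 547.9 -176.4] [152.1 140.4] 6.6
plate 1785 mean [ 0.5512 -0.1769  0.149 ] zmax 0.155 rect mm [ 548.5 -176.1] [129.9 138.4] 6.9
guides 70 mean [ 0.5576 -0.1762  0.1671] zmax 0.174 rect mm [ 556.  -175.5] [ 7.4 87. ] 7.1
```

View pics/crop.png

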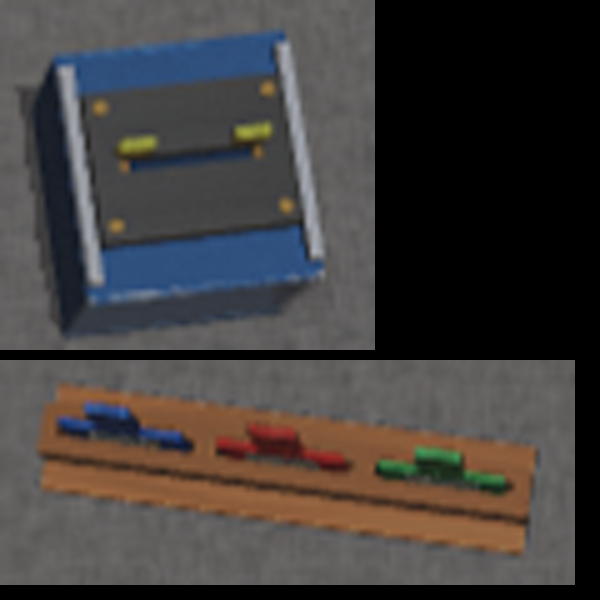

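The small box has a 152x141 mm outline at height 0.15 m, which matches. The other two are 0.20 m high. It's centred near (0.548,-0.177) and turned +6.8°. Red is the middle tally in the rack at (0.548,0.215). Next is a wrist-camera check over each.

```bash
cat >> h.py <<'E'
def ori(psi): return [0,np.pi/2,psi]   # tool down, jaw axis = (-sin psi, cos psi)
E
python3 - <<'E'
from h import *
RY,BY=np.radians(-8.5),np.radians(6.8)
for s in (-1,1):
    for p,y in (([.549,.215,.30],RY),([.549,.215,.08],RY),([.549,-.177,.32],BY),([.549,-.177,.17],BY)):
        q=inverse_kinematics(p,ori(y+s*np.pi/2)); print(s,p,None if q is None else np.round(q,2))
E
```

```text
-1 [0.549, 0.215, 0.3] [ 0.24  0.09  1.5  -0.    1.56  0.39]
-1 [0.549, 0.215, 0.08] [ 0.24  0.26  1.73 -0.    1.16  0.39]
-1 [0.549, -0.177, 0.32] [-0.45  0.06  1.5  -0.    1.59 -0.57]
-1 [0.549, -0.177, 0.17] [-0.45  0.13  1.69 -0.    1.32 -0.57]
1 [0.549, 0.215, 0.3] None
1 [0.549, 0.215, 0.08] None
1 [0.549, -0.177, 0.32] [-0.45  0.06  1.5   0.    1.59  2.57]
1 [0.549, -0.177, 0.17] [-0.45  0.13  1.69  0.    1.32  2.57]
```

Run:
```python
from h import *
RY,BY=np.radians(-8.5)-np.pi/2,np.radians(6.8)-np.pi/2
def shot(n):
    c={k:np.array(v) for k,v in get_calibration('wrist').items()}
    im,d=get_image('wrist'); save(n,im); np.savez('pics/%s.npz'%n,im=im,d=d,**c); print(n,c['world_from_camera'][:3,3].round(3),observe()['time_s'],observe()['eef_pos'].round(4))
s=observe()
move_l([.162,.604,.32],feed=.2)
for n,p,y in (('wb1',[.549,-.177,.34],BY),('wb2',[.51,-.177,.34],BY),('wr1',[.549,.215,.30],RY),('wr2',[.515,.215,.30],RY)):
    (movep(p,ori(y)) if n.endswith('1') else move_l(p,feed=.1)); shot(n)
a=[cv2.imread('pics/%s.png'%n) for n in ('wb1','wb2','wr1','wr2')]
m=np.vstack([np.hstack(a[:2]),np.hstack(a[2:])]); cv2.imwrite('pics/mont.png',cv2.resize(m,(800,600),interpolation=cv2.INTER_AREA))
```

```text
wb1 [ 0.54  -0.094  0.51 ] 3.9333 [ 0.5492 -0.1763  0.34  ]
wb2 [ 0.501 -0.095  0.51 ] 4.525 [ 0.5104 -0.177   0.3402]
wr1 [0.562 0.296 0.47 ] 6.0417 [0.5495 0.214  0.3001]
wr2 [0.528 0.297 0.47 ] 6.5833 [0.5155 0.2147 0.3003]
```

View pics/mont.png

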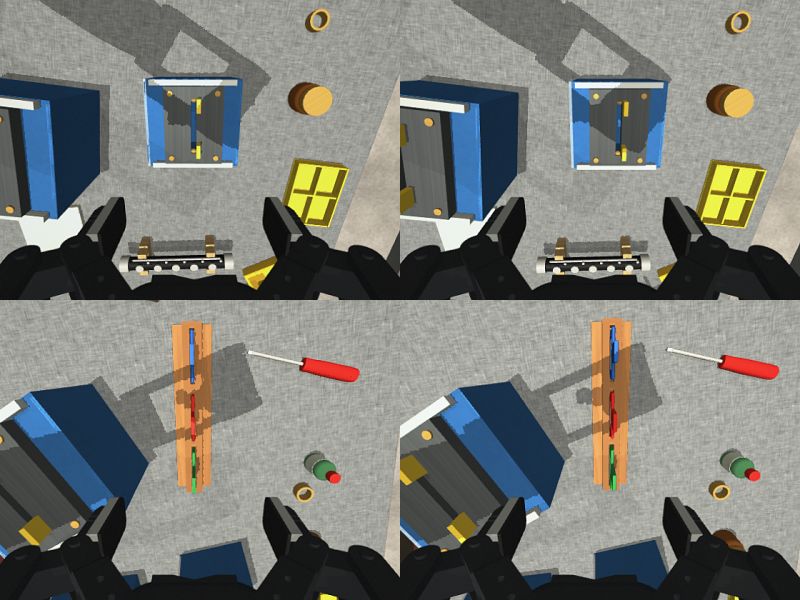

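The wrist views show the slot and guides (wb1 ≈ (195,125) in the montage) and red as the middle tally (≈ (193,415)). Now I'll measure from the wrist clouds in both positions.

Run:
```python
from h import *
def rep(n,P,m):
    p=P[m]; p=p[~np.isnan(p[:,0])]
    if len(p)<5: return print(n,len(p))
    r=cv2.minAreaRect((p[:,:2]*1000).astype(np.float32)); print(n,len(p),'mean',p.mean(0).round(4),'z',np.percentile(p[:,2],[2,98]).round(4),'rect',np.round(r[0],1),np.round(r[1],1),round(r[2],1))
for n in ('wb1','wb2','wr1','wr2'):
    Z=np.load(f'pics/{n}.npz'); P=cloud(Z,Z['d']); H=cv2.cvtColor(Z['im'],cv2.COLOR_RGB2HSV); h,s,v=[H[...,i].astype(int) for i in range(3)]
    X,Y,z=P[...,0],P[...,1],P[...,2]; rk=lambda l,hh:(h>=l)&(h<=hh)&(s>110)
    print('--',n)
    if n[1]=='b':
        nr=(np.hypot(X-.548,Y+.177)<.13)
        rep('box',P,nr&(z>.125)&(z<.19)); rep('guides',P,nr&rk(22,34)&(z>.164)&(z<.176))
        yw=np.radians(6.8); ex=np.array([np.cos(yw),np.sin(yw)]); ey=np.array([-ex[1],ex[0]])
        D=P[...,:2]-[.548,-.177]; bx=D@ex; by=D@ey
        pl=nr&(z>.14)&(z<.156)&(abs(by)<.058)&(s<90)
        print('plate xrange',np.percentile(bx[pl],[0.5,99.5]).round(4),'z',np.nanmedian(z[pl]).round(4))
        lo=nr&(abs(by)<.020)&(abs(bx)<.03)&(z<.14)
        print('slot hole bx(plate-height proj below)', lo.sum())
        # slot edges: top-face points each side, |by|<20
        for k in (-.02,-.01,0,.01):
            q=nr&(by>k)&(by<k+.01)&(z>.146)&(z<.154); xs=np.sort(bx[q]); g=np.diff(xs); i=np.argmax(g); print('  gap',xs[i].round(4),xs[i+1].round(4))
    else:
        nr=(np.hypot(X-.548,Y-.215)<.2)
        rep('rack',P,nr&rk(6,20)&(z>.026)&(z<.04))
        for c,l,hh in (('red',0,5),('blue',105,125),('green',50,85)):
            nn=nr&(np.hypot(X-.548,Y-.215)<.15)&(X>.5)
            rep(c+' top',P,nn&rk(l,hh)&(z>.106)&(z<.12)); rep(c+' shoulder',P,nn&rk(l,hh)&(z>.055)&(z<.066))
```

```text
-- wb1
box 15933 mean [ 0.5467 -0.1706  0.1447] z [0.1335 0.1531] rect [ 547.4 -176.3] [150.4 141. ] 6.9
guides 237 mean [ 0.5552 -0.1707  0.1706] z [0.1677 0.1722] rect [ 555.9 -174.6] [ 5.4 88.8] 7.1
plate xrange [-0.0437  0.0451] z 0.1508
slot hole bx(plate-height proj below) 209
  gap -0.0042 0.0057
  gap -0.0042 0.0056
  gap -0.0041 0.0056
  gap -0.0041 0.0056
-- wb2
box 15981 mean [ 0.5454 -0.1704  0.1446] z [0.1333 0.1544] rect [ 547.4 -176.1] [150.1 141.7] 6.8
guides 250 mean [ 0.5551 -0.1721  0.1703] z [0.1653 0.1723] rect [ 555.6 -174.4] [ 6.2 88.4] 6.8
plate xrange [-0.044   0.0452] z 0.1508
slot hole bx(plate-height proj below) 187
  gap -0.004 0.0048
  gap -0.0043 0.0048
  gap -0.0036 0.005
  gap -0.0037 0.0048
-- wr1
rack 4648 mean [0.5506 0.2363 0.0327] z [0.0309 0.0345] rect [548.1 217.3] [309.7  32.5] 82.3
red top 149 mean [0.5482 0.2178 0.1136] z [0.1093 0.1153] rect [547.9 216.9] [27.9  5.4] 81.5
red shoulder 131 mean [0.5498 0.2294 0.061 ] z [0.0589 0.0628] rect [548.2 218. ] [79.2  5.8] 82.4
blue top 164 mean [0.5616 0.3167 0.1136] z [0.112  0.1151] rect [561.7 3
[... 302 characters left out ...]
[26.3  3.9] 81.5
-- wr2
rack 4169 mean [0.5497 0.2388 0.0327] z [0.0306 0.0345] rect [548. 217.] [309.3  32.7] 82.3
red top 159 mean [0.5479 0.2182 0.1135] z [0.11   0.1152] rect [547.8 217.5] [29.2  5.6] 83.1
red shoulder 168 mean [0.5487 0.2266 0.0611] z [0.0579 0.0637] rect [547.7 218.8] [78.2  5.1] 82.0
blue top 196 mean [0.5611 0.317  0.1133] z [0.1115 0.1152] rect [561.4 316.8] [27.4  6.1] 82.9
blue shoulder 233 mean [0.561  0.3156 0.0609] z [0.0583 0.0628] rect [561.5 316.7] [78.5  6. ] 81.8
green top 123 mean [0.5345 0.1204 0.1133] z [0.1078 0.1154] rect [534.6 118.8] [27.   5.9] 82.4
green shoulder 120 mean [0.5359 0.1326 0.0611] z [0.0562 0.0637] rect [534.1 118.2] [78.9  5.2] 82.3
```

Run:
```python
from h import *
RY,BY=np.radians(-7.7)-np.pi/2,np.radians(6.85)-np.pi/2
p=[.548,.2174]
gripper_to(.05,f_grip=40)
movep(p+[.20],ori(RY))
print(move_l(p+[.080],feed=.08,max_force=8), observe()['eef_pos'].round(4))
gripper_to(0.0,f_grip=40)
s=observe(); print(s['opening'],s['ft_force'].round(2),s['time_s'])
print(move_l(p+[.13],feed=.06)); hold(.2); s=observe(); print(s['opening'],s['ft_force'].round(2),s['eef_pos'].round(4))
move_l(p+[.30],feed=.2); 
movep([.5485,-.1759,.30],ori(BY)); hold(.2)
s=observe(); print(s['opening'],s['ft_force'].round(2),s['eef_pos'].round(4),s['time_s'])
c={k:np.array(v) for k,v in get_calibration('wrist').items()}
im,d=get_image('wrist'); np.savez('pics/wh.npz',im=im,d=d,**c); save('wh',im)
```

```text
False [0.5485 0.2175 0.0807]
0.00401122324407947 [-0.42 -0.19  2.27] 9.65
False
0.004484505658799015 [-0.33 -0.3  -0.45] [0.5477 0.2173 0.1295]
0.0045347010173124175 [ 0.6  -0.08 -0.47] [ 0.5488 -0.1749  0.3   ] 13.4917
```

View pics/wh.png

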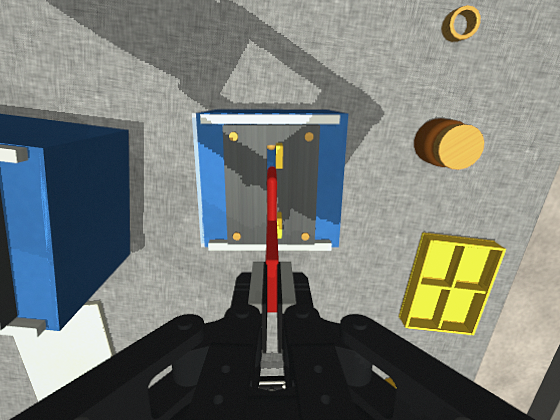

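Red is held (opening about 4.5 mm, weight 0.45 N), and its far edge is at px (272,170), in line with the slot. Next I'll check the in-hand offset, then feel against the guides.

Run:
```python
from h import *
Z=np.load('pics/wh.npz'); P=cloud(Z,Z['d']); H=cv2.cvtColor(Z['im'],cv2.COLOR_RGB2HSV); h,s=H[...,0].astype(int),H[...,1].astype(int)
m=((h<=5)|(h>=176))&(s>110)&(P[...,2]>.2)&(P[...,2]<.36); p=P[m]
yw=np.radians(6.85); R=np.array([[np.cos(yw),np.sin(yw)],[-np.sin(yw),np.cos(yw)]])
b=(p[:,:2]-[.5488,-.1749])@R.T*1000; z=p[:,2]*1000
for lo,hi in ((200,240),(240,270),(270,280),(280,284),(284,300),(300,330),(330,336)):
    k=(z>=lo)&(z<hi)
    if k.sum()>5: print(lo,k.sum(),'bx med',np.median(b[k,0]).round(2),np.percentile(b[k,0],[2,98]).round(1),'by',np.percentile(b[k,1],[1,99]).round(1),'slope',np.polyfit(b[k,1],b[k,0],1)[0].round(3))
```

```text
240 64 bx med 0.15 [-2.4  3.1] by [37.1 39.7] slope -0.146
270 114 bx med 0.75 [-2.2  3.2] by [13.7 39.6] slope -0.037
280 357 bx med 0.2 [-2.2  3.1] by [13.3 38.9] slope 0.006
284 102 bx med 0.23 [-2.1  3.1] by [13.1 13.9] slope 0.621
300 277 bx med 0.27 [-2.4  3.3] by [12.7 14.2] slope 0.178
330 565 bx med 0.73 [-1.6  3. ] by [-12.8  14. ] slope 0.0
```

Run:
```python
from h import *
yw=np.radians(6.85); ex=np.array([np.cos(yw),np.sin(yw)]); c=np.array([.5484,-.1757])
B=lambda bx,z: list(c+bx*ex)+[z]
bx=lambda: (observe()['eef_pos'][:2]-c)@np.array([ex,[-ex[1],ex[0]]]).T*1000
move_l(B(-.008,.27),feed=.15)
print(move_l(B(-.008,.230),feed=.06,max_force=5)); hold(.2); print(bx(),observe()['ft_force'].round(2))
for k in range(2):
    hit=move_l(B(.008,.230),feed=.012,max_force=2.5); b=bx(); s=observe(); print(hit,b.round(2),s['ft_force'].round(2),s['eef_pos'].round(4),s['time_s'])
    move_l(B(-.004,.230),feed=.03); hold(.2)
print(bx(),observe()['ft_force'].round(2),observe()['time_s'])
```

```text
False
[-7.72203144 -0.18601495] [-0.1   0.61 -0.54]
False [7.81 0.02] [-2.38 -0.89 -0.35] [ 0.5562 -0.1747  0.2299] 16.4
False [7.8  0.02] [-2.81 -0.7  -0.68] [ 0.5561 -0.1748  0.2299] 18.3
[-3.85753245 -0.01064508] [-0.2  -0.62  0.59] 19.05
```

Run:
```python
from h import *
yw=np.radians(6.85); ex=np.array([np.cos(yw),np.sin(yw)]); c=np.array([.5484,-.1757])
B=lambda bx,z: list(c+bx*ex)+[z]
for k in np.arange(-3,5.1,1):
    move_l(B(k/1000,.230),feed=.02)
    F=[];Q=[]
    for _ in range(6): hold(.03); s=observe(); F.append(np.r_[s['ft_force'][:2]@ex,s['torque']]); Q.append((s['eef_pos'][:2]-c)@ex*1000)
    print(k,np.mean(Q).round(2),np.mean(F,0).round(3))
print(observe()['time_s'])
im,d=get_image('wrist'); save('wf',cv2.resize(im[90:330,150:400],None,fx=2.4,fy=2.4))
move_l(B(-.002,.230),feed=.03)
```

```text
-3.0 -2.96 [-0.206 -0.001  0.002 -0.004]
-2.0 -2.0 [ 0.33   0.002  0.014 -0.015]
-1.0 -0.99 [-0.087 -0.007  0.002  0.001]
0.0 0.01 [-0.054 -0.005 -0.01  -0.006]
1.0 1.01 [-0.016 -0.003  0.001  0.005]
2.0 1.97 [-0.409  0.     0.069 -0.039]
3.0 2.97 [-1.092 -0.022  0.165 -0.021]
4.0 3.97 [-1.22  -0.035  0.251  0.002]
5.0 4.96 [-0.998 -0.033  0.342 -0.028]
23.1
```

View pics/wf.png

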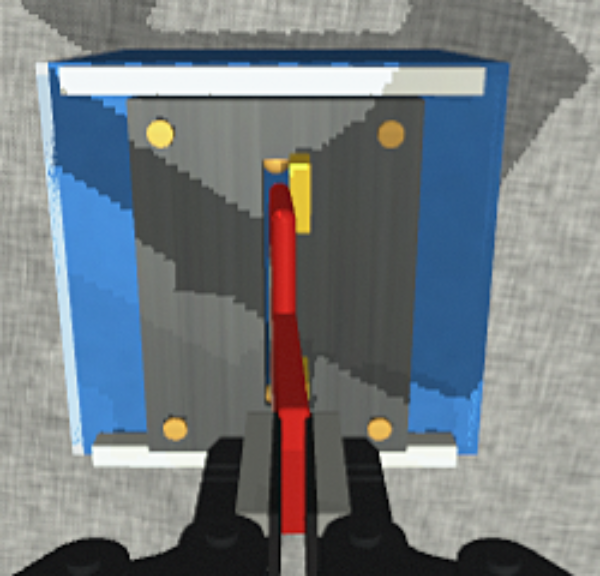

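Contact starts at bx ≈ 1.25 mm (torque extrapolated), so the slot centre is at bx ≈ 0, which agrees with vision. Next, lower it gently.

Run:
```python
from h import *
yw=np.radians(6.85); ex=np.array([np.cos(yw),np.sin(yw)]); c=np.array([.5484,-.1757])
B=lambda bx,z: list(c+bx*ex)+[z]
def st(t):
    s=observe(); print(t,((s['eef_pos'][:2]-c)@np.array([ex,[-ex[1],ex[0]]]).T*1000).round(2),s['eef_pos'][2].round(4),s['ft_force'].round(2),s['torque'].round(3),round(s['opening'],4),s['time_s'])
gripper_to(0,f_grip=60)
move_l(B(0,.230),feed=.02); hold(.2); st('over')
print(move_l(B(0,.212),feed=.02,max_force=4)); st('in?')
if observe()['eef_pos'][2]<.2135:
    for z in (.206,.200,.195):
        hit=move_l(B(0,z),feed=.02,max_force=14); hold(.1); st(hit)
        if hit: break
```

```text
over [0.01 0.01] 0.23 [ 0.06  0.12 -0.57] [-0.012  0.003  0.025] 0.0034 24.2
False
in? [ 0.1  -0.04] 0.2122 [ 0.43  0.67 -0.44] [-0.014 -0.041 -0.058] 0.0031 25.25
False [-0.01  0.08] 0.206 [0.01 0.24 0.2 ] [ 0.026  0.013 -0.078] 0.0036 25.8
False [ 0.36 -0.23] 0.2006 [ 0.14 -0.17  4.37] [ 0.009 -0.079 -0.008] 0.0034 26.35
False [-0.37  0.21] 0.1943 [ 1.37 -0.22 -1.51] [ 0.016 -0.142 -0.006] 0.0033 26.85
```

It's in the slot with low forces, so I'll push on to the release height.

Run:
```python
from h import *
yw=np.radians(6.85); ex=np.array([np.cos(yw),np.sin(yw)]); c=np.array([.5484,-.1757])
B=lambda bx,z: list(c+bx*ex)+[z]
def st(t):
    s=observe(); print(t,s['eef_pos'].round(4),s['ft_force'].round(2),s['torque'].round(3),round(s['opening'],4),s['time_s'])
hit=False
for z in (.18,.167,.160,.1535):
    hit=move_l(B(0,z),feed=.03,max_force=10); hold(.1); st(hit)
    if hit: break
im,d=get_image('wrist'); save('wi',cv2.resize(im[90:330,150:400],None,fx=2.4,fy=2.4))
```

```text
False [ 0.5478 -0.1754  0.1789] [ 0.26 -0.62 -2.73] [-0.015 -0.227 -0.003] 0.0039 27.6
False [ 0.5481 -0.1756  0.1664] [ 2.04 -0.57 -1.74] [-0.011 -0.347 -0.01 ] 0.0035 28.2833
False [ 0.5477 -0.1756  0.1593] [ 0.58  0.49 -4.03] [-0.02   0.073 -0.055] 0.0034 28.7667
False [ 0.5486 -0.1758  0.1538] [-0.37  0.06  0.15] [-0.052  0.018  0.02 ] 0.0032 29.2333
```

View pics/wi.png

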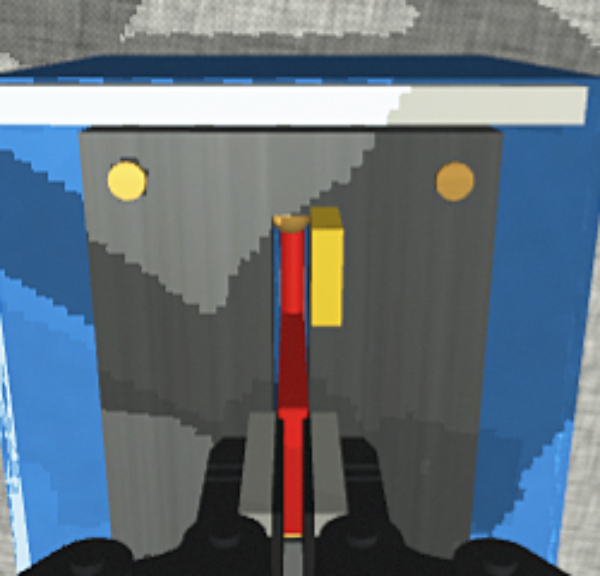

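The shoulders are below the catch (the ball at px (290,222) is in front of the edge) and the forces are about 0, so I'll release.

Run:
```python
from h import *
gripper_to(.03); hold(.4)
s=observe(); p=s['eef_pos']; print(s['ft_force'].round(2),s['opening'],s['time_s'])
print(move_l([p[0],p[1],.30],feed=.12,max_force=15)); 
move_l([p[0]-.03,p[1],.30],feed=.1)
im,d=get_image('wrist'); im2,_=get_image('top'); im3,_=get_image('side')
a=cv2.resize(im,(560,420))[60:300,120:420]; b=cv2.resize(im2[170:250,180:410],None,fx=3,fy=3); e=cv2.resize(im3[170:320,150:400],None,fx=2,fy=2)
m=np.zeros((560,800,3),np.uint8); m[:240,:300]=a; m[:300,300:800]=e; m[310:550,:690]=b; save('end',m); print(observe()['time_s'])
```

```text
[-0.66 -0.66 -0.75] 0.029987351646370747 30.0583
False
32.0333
```

View pics/end.png

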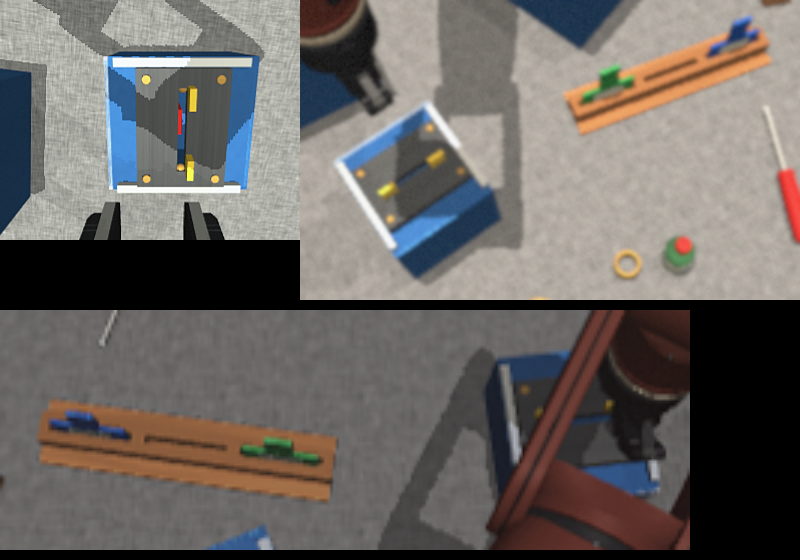

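The gripper is empty, the slot is clear above the plate, red shows inside it, and blue and green are in place. I'll check red's height through the slot by depth, then hand in.

Run:
```python
from h import *
c={k:np.array(v) for k,v in get_calibration('wrist').items()}
im,d=get_image('wrist'); P=cloud(c,d); H=cv2.cvtColor(im,cv2.COLOR_RGB2HSV)
m=((H[...,0]<=5)|(H[...,0]>=176))&(H[...,1]>110)&(np.hypot(P[...,0]-.548,P[...,1]+.176)<.07)
z=P[m][:,2]; print(m.sum(),np.percentile(z,[0,2,50,98,100]).round(4))
if np.percentile(z,98)<.128: hold(.5); job_done(); print('done',observe()['time_s'])
```

```text
113 [0.0702 0.0835 0.1118 0.1514 0.3407]
```

Run:
```python
from h import *
c={k:np.array(v) for k,v in get_calibration('wrist').items()}
im,d=get_image('wrist'); P=cloud(c,d); H=cv2.cvtColor(im,cv2.COLOR_RGB2HSV)
m=((H[...,0]<=5)|(H[...,0]>=176))&(H[...,1]>150)&(np.hypot(P[...,0]-.548,P[...,1]+.176)<.07)
p=P[m]; k=p[:,2]>.125; print(m.sum(),np.c_[np.argwhere(m)[k],p[k].round(3)]); print(np.percentile(p[~k],[5,50,95],axis=0).round(4))
if k.sum()<.1*m.sum(): hold(.3); job_done(); print('done',observe()['time_s'])
```

```text
102 [[ 3.40e+02  3.10e+02  5.35e-01 -1.80e-01  3.61e-01]]
[[ 0.5471 -0.1881  0.0777]
 [ 0.5492 -0.1737  0.1117]
 [ 0.5521 -0.1625  0.1132]]
the job is handed in; nothing more can be done
the job is handed in; nothing more can be done
```

The red tally is in the smallest blue done box and the job is handed in; no verdict was reported. I took it from the middle rack pocket and felt for the slot against the yellow guides. I then pushed it through the catches, with at most about 4.4 N read at the wrist between moves, and let it go.

- **Red tally:** the depth camera, looking down through the slot, put its top at about z = 0.112 m. That matches standing on the box floor (0.111 m expected) and is below the 0.132 m limit.
- **Slot position:** the guide contact and the camera agreed to within about 1 mm.
- **Other things:** by eye in the final pictures, the blue and green tallies are still in the rack, and the oil bottle, screwdriver and brass ring look in place. I did not re-measure any of them, and did not check the amber jar or cork block. The gripper was open and well above the box.
- **Checks that failed or disagreed:**
  - The guide feel did not trip its 2.5 N limit in two passes. I found the contact from the torque in 1 mm steps instead.
  - My first height check stopped the hand-in because of stray edge pixels. On the stricter repeat only one was left, at z = 0.36 m, which I took to be the gripper.
  - The gripper read 3–4.5 mm open on the 6 mm tally.

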